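Clear the wire spool from the leaning unwinding stand

ROBOT

A 6-joint arm with a two-finger parallel gripper is mounted at the origin on a cart in front of the work surface, level with it; the furniture and walls round the work are solid. World frame = base frame: x ahead of the robot, y to its left, z up, the work surface at z = 0. Lengths are in m, angles in rad, forces in N, time in s.
With the tool pointing down it reaches from about 0.375 to 0.9 m from the base axis. Payload 3.1 kg.
Tool frame: the origin (TCP) lies at the very end of the fingers, on their centre line; the grasp point (between the pads) lies 19 mm behind it; z points along the fingers, y is the line along which they close (so a half turn about z gives the same grasp; the last joint's range is limited). The gripper opens to 87 mm and grips with 3 to 60 N. Pads are 19 mm wide; open, the fingers measure 117 mm over their backs; the gripper's body (75 mm by 190 mm) begins 51 mm behind the grasp point.
Start: joints at [-1.282, 0.527, 1.433, -0, 1.181, -0.178], TCP at [0.281, -0.558, 0.223] pointing down, gripper open.
Joint ranges: [-3.08, 3.08], [-0.75, 2.2], [0.22, 2.44], [-1.43, 4.57], [0, 2.65], [-2.85, 2.85]. Speed limits (rad/s): [2.79, 2.79, 3.14, 3.14, 3.14, 3.14].

INTERFACE

Orientations are given as a unit quaternion [x, y, z, w].
In Python, from rig import status, viewer, robot gives the robot as it stands.
- The arm moves only by the tool arm_command, never from a script. Its arguments are lists of equal length, an entry for each row: "delta_rot": the turn, a rotation vector about the tool's x, y, z in degrees, a list of three; "delta_pos": the shift along the tool's x, y, z in m, a list of three; "gripper": the closure, from -1 (fully open) to 1 (shut). In form: {"delta_rot": [[rx, ry, rz], ...], "delta_pos": [[dx, dy, dz], ...], "gripper": [gripper, ...]}. A call has 1 to 12 rows; each row is the pose to reach, as a shift and turn from the pose commanded when the call began, along the tool's axes at that moment; what a row does not reach only later rows make up. A row lasts 1/12 s, in which the tool goes at most 41.7 mm and 7.16 degrees, less where a joint would pass 70% of its speed; a pose out of reach is approached as far as the arm can. A call with a gripper value outside its range is refused whole. The fingers move at their own pace and stop on an object; "grip_force" is the grip in N (left out, the last holds). Time passes only in rows, so rows that repeat a pose let the fingers close. It gives the time, the measured TCP pose, the force, the opening and the grip force at its end, in the units of the state.
- status.get_obs(): the state, without advancing time (a new reading comes with each control period).
- viewer.camera(name): name is "scene" or "top" or "wrist"; returns a dict with "pixels" (400x640x3 uint8, blue, green, red), "fx", "fy", "cx", "cy" (pixels), "k1" (the pictures are not rectified: a ray, as slopes to the right and down, at radius r is drawn at 1 + k1 r^2 times it, then the intrinsics apply), "pose" (4x4, takes a point from camera to world coordinates); the wrist camera has in their place "mount" (4x4, takes a point from camera to tool coordinates, whose origin is the TCP and whose axes are the flange's). Camera axes: x right, y down, z forward; pixel columns grow to the right and rows downward; lengths in m; the calibration is good to about 2 mm. A picture is of the moment at which its call begins: read the wrist's pose just before it. There is no depth.
- robot.hand_in(): hands the job in; it is judged then, once.
The state is a dict: "time": time; "q": joint angles; "joint_velocities": joint speeds; "joint_torque": joint torques, N m; "position": TCP position; "tool_rot": TCP orientation; "ft_force": force on the tool from outside, world axes, zero at the start; "moment": the same for the moment, N m; "grip_width": finger opening in m; "grip_force": force on a finger pad.
Only numpy, scipy, OpenCV 4.12 (cv2) and the standard library are available. Lean on these libraries where they do the work, as an engineer would, in place of code of your own. Each camera call takes 0.05 s, during which the arm holds its last target. There are 200 camera calls.

TASK

Change-over at the leaning wire-unwinding stand: first twist the grey retaining cone counter-clockwise (seen looking down on its open end) while lifting it until its slot slips over the spindle's crossbar, without wrenching it off, and stand it upright in the black tray, open end up. Then slide the copper wire spool off along the spindle and stand it upright, dished end up, in the same tray beside the cone. Set both down rather than dropping them, let go, and leave the solder reel, cutters and screwdriver near by where they are.

Things in the scene. Friction and masses are not known exactly. Their poses are not given: they have to be found in the camera images.
- stand: Unwinding stand, fixed: dark steel plate 110 x 110 x 10 mm on four short rubber feet (top 30 mm above the bench), two aluminium cheeks carrying a leaning spindle. Origin under the plate's centre, on the bench; z up. The spindle leans 30 degrees from vertical towards this body's -x side (roughly towards the robot).
- seat (a point): Centre of the aluminium disc (66 mm across) on which the spool rests, 78 mm above the bench. z points up along the leaning spindle. On that axis: a steel mandrel 29 mm across up to 32 mm above the seat (tapering from 26 mm), then a neck 12 mm across, then the crossbar.
- crossbar (a point): Centre of the steel crossbar at the spindle's end, 70.5 mm above the seat along the axis: 30 mm long along this frame's y axis, 5 x 5 mm thick (top 73 mm above the seat). z points up along the spindle.
- cone_mid (a point): Grey plastic retaining cone, loose, 0.09 kg, 60 mm tall: point on its axis 30 mm above its lower face; z along its axis to the open end. Nose 40 mm across, lowest 18 mm; above it a ribbed round collar 56 mm across. At the start it is locked on the spindle, nose inside the spool's dished top, shoulder on the spool, lower face 38 mm above the seat. Off the spindle when raised 45 mm.
- cone_slot (a point): Lock inside the collar: point on the axis 30 mm above the cone's lower face. Sloping shelves and ledges leave a slot 16 mm wide along this frame's x axis, at the start about 75 degrees from the crossbar. It is a steep thread: turned counter-clockwise (seen from the open end; a stop bars the other way) the cone rises about 4 mm (3 to 5) in 75 degrees; in line with the bar (within 15) it lifts off.
- cone_grip (a point): Where to grip the cone: on its axis in the middle of the free round collar, 44 mm above its lower face. At the start the collar stands 42 mm clear above the spool; any grip direction round it will do.
- spool_mid (a point): Copper wire spool with black flanges, loose, 0.22 kg: 58 mm across, 56 mm tall; point on its axis at half height, z to its dished end (dish 46 mm across, 20 mm deep). The 33 mm bore sits on the mandrel with 2 mm play all round; raise it 75 mm along the axis to clear the crossbar. Grip round the outside, e.g. 36 mm above its lower face.
- tray_in (a point): Black flat tray, fixed on the bench: centre of its inner floor, 4 mm above the bench. Outside 98 mm along this frame's x by 208 mm along y; walls 4 mm thick, 14 mm high; inside 90 x 200 mm. Room for cone and spool side by side, e.g. 50 mm either side of the centre along y.
- solder_reel: Bystander, loose: reel of white solder with green flanges, 66 x 81 x 46 mm. Origin under its centre. Leave alone.
- cutters: Bystander, loose: side cutters with red grips, 48 x 114 x 13 mm, lying flat. Leave alone.
- screwdriver: Bystander, loose: blue-handled screwdriver, 174 mm long, 18 mm thick, lying flat. Leave alone.
- pillar_stand: Obstacle, fixed: empty white microscope pillar stand right of the work. Origin on the bench under the centre of its base plate (250 mm along x, 220 mm along y, 20 mm high). Pillar 90 mm ahead of the origin, 380 mm tall; black knobs on it reach 70 mm to either side at 270 to 320 mm height, an arm with an open ring stands out towards the robot at 265 to 315 mm. Move over or round it.

How it is judged:
By the outcome, as a careful person would: the job done as asked, in the order asked, and still so for the second after the job is handed in, with the robot touching nothing.
It also fails if it takes over 58 s, if anything falls off the work surface, if the arm or the gripper's body presses on something with over 40 N, if the wrist force passes 120 N, or if a joint passes its speed limit or range.

## Working session

There is one attempt and no reset: what is moved stays moved. The work goes in short steps, Python scripts to look and compute and a tool call to move; the robot and the scene stay as the last step left them, time stands still between calls to the robot, and variables do not carry over. Pictures are saved under pics/ and viewed, at most 10 in all, crops included, and the job is handed in when it is done.

Besides the shell and the picture viewer there is one more tool, called after "Request:" as a command line: name --argument value ..., lists and objects as JSON in quotes. arm_command: Moves the arm, as the interface text tells. Its arguments: {"type":"object","properties":{"delta_rot":{"type":"array","items":{"type":"array","items":{"type":"number"}}},"delta_pos":{"type":"array","items":{"type":"array","items":{"type":"number"}}},"gripper":{"type":"array","items":{"type":"number"}},"grip_force":{"type":"number"}},"required":["delta_rot","delta_pos","gripper"]}

```bash
mkdir -p pics; ls
cat > h.py <<'E'
import numpy as np, cv2
from scipy.spatial.transform import Rotation as R
from rig import status, viewer, robot
def cam(n):
    o=status.get_obs(); c=viewer.camera(n)
    if 'mount' in c:
        T=np.eye(4);T[:3,:3]=R.from_quat(o['tool_rot']).as_matrix();T[:3,3]=o['position'];c['pose']=T@c['mount']
    return c
def ray(c,u,v):
    xd,yd=(u-c['cx'])/c['fx'],(v-c['cy'])/c['fy'];x,y=xd,yd
    for _ in range(20):
        s=1+c['k1']*(x*x+y*y);x,y=xd/s,yd/s
    d=c['pose'][:3,:3]@np.array([x,y,1]);return c['pose'][:3,3],d/np.linalg.norm(d)
def onz(c,u,v,z):
    o,d=ray(c,u,v);return o+d*(z-o[2])/d[2]
def tri(rs):
    A=0;b=0
    for o,d in rs:
        P=np.eye(3)-np.outer(d,d);A=A+P;b=b+P@o
    p=np.linalg.solve(A,b);return p,[np.linalg.norm((np.eye(3)-np.outer(d,d))@(p-o)) for o,d in rs]
def proj(c,p):
    T=np.linalg.inv(c['pose']);q=T[:3,:3]@p+T[:3,3];x,y=q[0]/q[2],q[1]/q[2];s=1+c['k1']*(x*x+y*y)
    return np.array([c['cx']+c['fx']*x*s,c['cy']+c['fy']*y*s])
E
python3 - <<'E'
from h import *
import pickle
print(status.get_obs())
C={}
for n in('scene','top'):
    c=cam(n);C[n]=c;cv2.imwrite(f'pics/{n}0.png',c['pixels']);print(n,c['pose'].round(3).tolist(),c['fx'],c['k1'])
pickle.dump(C,open('c0.pkl','wb'))
E
```

```text
pics
{'time': 0.0, 'q': array([-1.28252476e+00,  5.28464175e-01,  1.43391680e+00,  7.56021380e-07,
        1.18135354e+00, -1.78497874e-01]), 'joint_velocities': array([-0.00197568, -0.00114177,  0.00122167, -0.00030784,  0.00073348,
        0.00097696]), 'joint_torque': array([ 5.21851889e-04, -4.40030479e+01, -1.76593423e+01,  6.34628325e-02,
        5.83612360e-02, -1.64111511e-04]), 'position': array([ 0.28106943, -0.5574177 ,  0.22156823]), 'tool_rot': array([ 9.72888655e-01,  2.31271526e-01, -5.84016296e-05, -1.06934000e-03]), 'ft_force': array([0.61212885, 0.21837293, 0.79435167]), 'moment': array([ 0.03860382, -0.0218947 ,  0.00597912]), 'grip_force': 0.0, 'grip_width': 0.08675147514469142}
scene [[-0.778, -0.271, 0.567, 0.042], [-0.629, 0.347, -0.696, 0.706], [-0.008, -0.898, -0.44, 0.487], [0.0, 0.0, 0.0, 1.0]] 381.51352477613324 0.021818730261646723
top [[0.018, -0.984, 0.176, 0.36], [-0.999, -0.024, -0.03, 0.127], [0.034, -0.175, -0.984, 1.013], [0.0, 0.0, 0.0, 1.0]] 447.061163425996 0.03414751446734753
```

View pics/scene0.png

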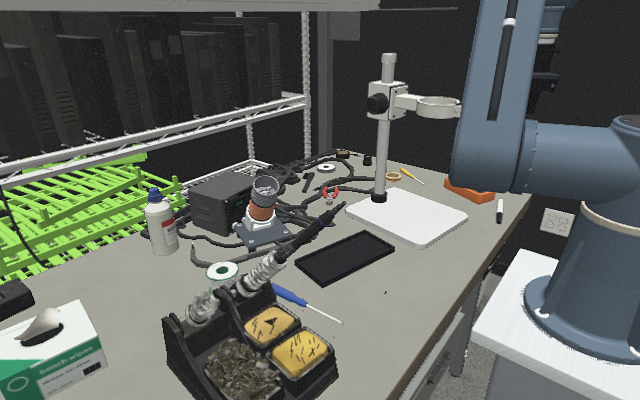

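View pics/top0.png

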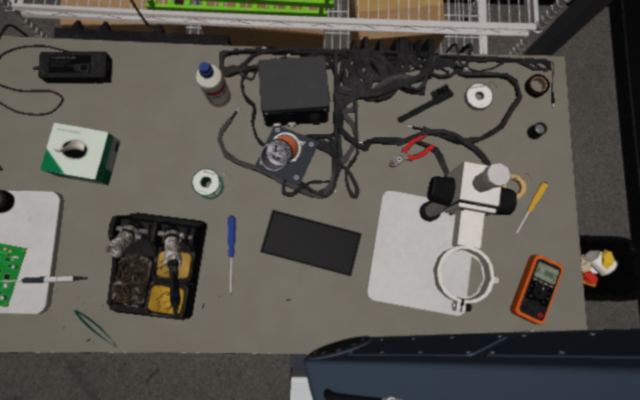

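The top view shows the stand around (285,150), with the cone mouth at about (277,153). The tray is around (311,243), the pillar is at (480,190), and the cutters, screwdriver and solder reel lie clear of them. Next I'll enlarge the stand in both views.

Run:
```python
from h import *
import pickle
C=pickle.load(open('c0.pkl','rb'))
a=C['top']['pixels'][115:200,240:340]; b=C['scene']['pixels'][165:250,220:320]
im=np.vstack([cv2.resize(x[:75],None,fx=4,fy=4,interpolation=cv2.INTER_CUBIC) for x in (a,b)])
im=np.hstack([cv2.resize(x,(400,340),interpolation=cv2.INTER_CUBIC) for x in (a,b)])
cv2.imwrite('pics/z0.png',im)
c=C['top'];g=cv2.cvtColor(c['pixels'],cv2.COLOR_BGR2GRAY)
m=np.zeros_like(g);m[200:285,250:370]=(g[200:285,250:370]<60)*255
k=max(cv2.findContours(m,0,2)[0],key=cv2.contourArea);r=cv2.minAreaRect(k);print(r)
P=[onz(c,*p,0.016) for p in cv2.boxPoints(r)];print(np.round(P,3),np.mean(P,0))
print([np.linalg.norm(P[i]-P[i-1]) for i in range(4)])
for n,u,v,z in(('stand',288,160,.03),('pillar',496,178,.38),('ring',465,275,.29),('base?',425,250,.02),('solder',207,183,.04),('seatcone',277,153,.15)):print(n,onz(c,u,v,z).round(3))
```

```text
((310.7987365722656, 242.3796844482422), (92.9518051147461, 43.8670654296875), 14.931418418884277)
[[0.411 0.235 0.016]
 [0.506 0.214 0.016]
 [0.457 0.012 0.016]
 [0.363 0.036 0.016]] [0.43410342 0.12438962 0.016     ]
[np.float64(0.20473572659353764), np.float64(0.09726723299692042), np.float64(0.2084736270948756), np.float64(0.09701763567858418)]
stand [0.617 0.18  0.03 ]
pillar [ 0.506 -0.143  0.38 ]
ring [ 0.366 -0.123  0.29 ]
base? [ 0.422 -0.13   0.02 ]
solder [0.558 0.356 0.04 ]
seatcone [0.6   0.196 0.15 ]
```

View pics/z0.png

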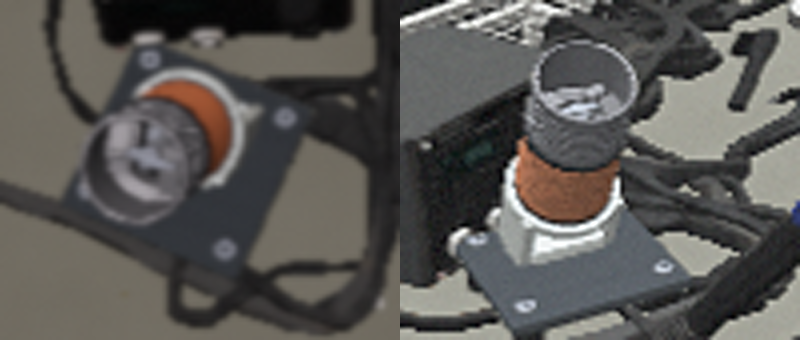

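Run:
```python
from h import *
import pickle
C=pickle.load(open('c0.pkl','rb'));t,s=C['top'],C['scene']
A=tri([ray(t,277.5,130),ray(s,240,225)]);Cc=tri([ray(t,296.25,176.75),ray(s,286.25,231.75)]);B=onz(t,311.25,144.25,.03)
print('A',A,'C',Cc,'B',B)
pa,pc=[onz(t,*p,.031) for p in((277.5,130),(296.25,176.75))]
cen=(pa+pc)/2;print(cen,pa,pc,B)
e=pc-B;ang=np.degrees(np.arctan2(-e[1],-e[0]));print('+x dir ang from C-B',ang)
rim=tri([ray(t,274.5,155.75),ray(s,266.25,187)]);print('rim',rim)
v=rim[0]-cen;print('lean az (of -x)',np.degrees(np.arctan2(v[1],v[0])))
for yaw in (ang,):
  a=np.radians(yaw);ax=np.array([-np.sin(np.pi/6)*np.cos(a),-np.sin(np.pi/6)*np.sin(a),np.cos(np.pi/6)])
  print('axis',ax,'seat from rim',rim[0]-ax*.098)
```

```text
A (array([0.68641828, 0.2060081 , 0.03122483]), [np.float64(0.000401311973091017), np.float64(0.0004013119730909439)]) C (array([0.57835015, 0.16016868, 0.03087082]), [np.float64(0.0005249802273525038), np.float64(0.0005249802273525829)]) B [0.65563566 0.12856485 0.03      ]
[0.63278327 0.18338891 0.031     ] [0.68681498 0.20629518 0.031     ] [0.57875157 0.16048265 0.031     ] [0.65563566 0.12856485 0.03      ]
+x dir ang from C-B -22.54537795593497
rim (array([0.59197431, 0.19998621, 0.15499857]), [np.float64(0.0005299972616711597), np.float64(0.0005299972616711544)])
lean az (of -x) 157.86807604638003
axis [-0.46178808  0.19170751  0.8660254 ] seat from rim [0.63722954 0.18119887 0.07012808]
```

Request:
arm_command --delta_rot '[[0,0,0],[0,0,0],[0,0,0],[0,0,0],[0,0,0],[0,0,0],[0,0,0],[0,0,0],[0,0,0],[0,0,0],[0,0,0],[0,0,0]]' --delta_pos '[[0,0,-0.04],[0,0,-0.08],[0,0,-0.12],[0,0,-0.16],[0,0,-0.2],[0,0,-0.24],[0,0,-0.28],[0.03,-0.02,-0.28],[0.06,-0.045,-0.28],[0.09,-0.07,-0.28],[0.12,-0.093,-0.28],[0.15,-0.116,-0.28]]' --gripper '[-1,-1,-1,-1,-1,-1,-1,-1,-1,-1,-1,-1]'

```text
time: 1.1
position: [0.3632, -0.3851, 0.502]
tool_rot: [0.973, 0.231, -0.0, -0.001]
ft_force: [0.5, -0.6, 0.6]
grip_width: 0.0872
grip_force: 0.0
```

```bash
cat >> h.py <<'E'
def mk(n,xref,phi):
    n=np.array(n)/np.linalg.norm(n);x=np.array(xref,float);x-=n*(x@n);x/=np.linalg.norm(x)
    return R.from_matrix(np.c_[x,np.cross(n,x),n])*R.from_euler('z',phi,degrees=True)
def delta(pos,rot):
    o=status.get_obs();r=R.from_quat(o['tool_rot'])
    print('dpos',r.inv().apply(np.array(pos)-o['position']).round(4),'drot',np.degrees((r.inv()*rot).as_rotvec()).round(2),'at',o['position'].round(4),'q',o['q'].round(2),'t',round(o['time'],2))
az=np.radians(157.5)
AX=np.array([.5*np.cos(az),.5*np.sin(az),np.sqrt(.75)])
XR=[-np.sin(.3),np.cos(.3),0]
E
python3 - <<'E'
from h import *
print(viewer.camera('wrist')['mount'].round(3),cam('wrist')['fx'])
seat=np.array([.633,.183,.078]);
rot=mk(-AX,XR,40)
delta([.46,-.1,.5],rot)
delta(seat+AX*.26,rot)
E
```

```text
[[-0.001 -0.956 -0.293  0.08 ]
 [ 1.    -0.001 -0.    -0.001]
 [ 0.    -0.293  0.956 -0.162]
 [ 0.     0.     0.     1.   ]] 360.79072032873097
dpos [ 0.2132 -0.2075  0.004 ] drot [-28.22  11.46 -35.29] at [ 0.3647 -0.3819  0.5033] q [-1.02  0.19  1.2   0.    1.75  0.08] t 1.2
dpos [ 0.4115 -0.4794  0.2015] drot [-28.22  11.46 -35.29] at [ 0.3647 -0.3819  0.5033] q [-1.02  0.19  1.2   0.    1.75  0.08] t 1.2
```

Request:
arm_command --delta_rot '[[-4,1.5,-4.5],[-8,3,-9],[-12,4.5,-13.5],[-16,6,-18],[-20,8,-23],[-24,9.5,-28],[-27,11,-33],[-28.2,11.5,-35.3],[-28.2,11.5,-35.3],[-28.2,11.5,-35.3],[-28.2,11.5,-35.3],[-28.2,11.5,-35.3]]' --delta_pos '[[0.027,-0.026,0],[0.054,-0.052,0],[0.081,-0.078,0],[0.108,-0.104,0],[0.135,-0.13,0],[0.162,-0.156,0],[0.189,-0.182,0],[0.213,-0.208,0.004],[0.233,-0.235,0.024],[0.253,-0.262,0.044],[0.273,-0.289,0.064],[0.293,-0.316,0.084]]' --gripper '[-1,-1,-1,-1,-1,-1,-1,-1,-1,-1,-1,-1]'

```text
time: 2.2
position: [0.4823, 0.0282, 0.4179]
tool_rot: [0.824, 0.504, 0.15, 0.211]
ft_force: [0.4, -1.0, -0.5]
grip_width: 0.0868
grip_force: 0.0
```

Run:
```python
from h import *
seat=np.array([.633,.183,.078]);
delta(seat+AX*.24,mk(-AX,XR,40))
```

```text
dpos [ 0.1925 -0.1163  0.0934] drot [ 0.04  0.27 -0.25] at [0.4823 0.0282 0.4179] q [-0.07 -0.05  1.8  -0.21  0.91  0.49] t 2.2
```

Request:
arm_command --delta_rot '[[0,0,0],[0,0,0],[0,0,0],[0,0,0],[0,0,0],[0,0,0],[0,0,0],[0,0,0]]' --delta_pos '[[0.03,-0.018,0.014],[0.06,-0.036,0.028],[0.09,-0.054,0.042],[0.12,-0.072,0.056],[0.15,-0.09,0.07],[0.18,-0.108,0.084],[0.193,-0.116,0.093],[0.193,-0.116,0.093]]' --gripper '[-1,-1,-1,-1,-1,-1,-1,-1]'

```text
time: 2.87
position: [0.5222, 0.2303, 0.2833]
tool_rot: [0.824, 0.506, 0.148, 0.209]
ft_force: [-0.4, 0.3, -0.4]
grip_width: 0.0874
grip_force: 0.0
```

Run:
```python
from h import *
import pickle
c=cam('wrist');pickle.dump(c,open('w1.pkl','wb'));cv2.imwrite('pics/w1.png',c['pixels']);print(status.get_obs()['position'])
```

```text
[0.52218862 0.22885316 0.28478662]
```

View pics/w1.png

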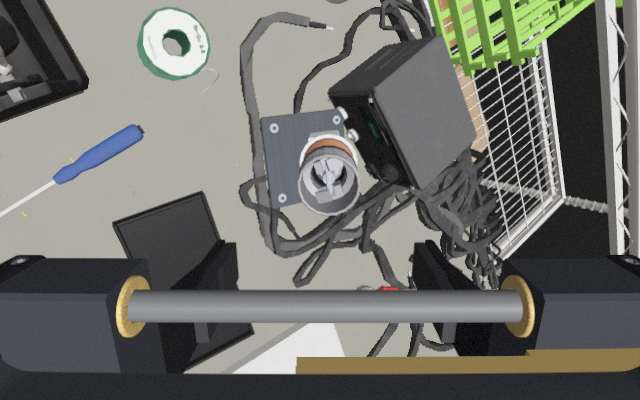

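Wrist view: the cone's open end is a ring around (330,184) about 62 px across, with the crossbar and slot visible inside. I'll fit the rim with Hough and compare it with the projected estimates.

Run:
```python
from h import *
import pickle
c=pickle.load(open('w1.pkl','rb'));C=pickle.load(open('c0.pkl','rb'))
g=cv2.cvtColor(c['pixels'],cv2.COLOR_BGR2GRAY)[130:240,270:400]
h=cv2.HoughCircles(cv2.resize(g,None,fx=4,fy=4,interpolation=cv2.INTER_CUBIC),cv2.HOUGH_GRADIENT_ALT,1.5,20,param1=200,param2=.6,minRadius=90,maxRadius=160)
print(None if h is None else [(x/4+270,y/4+130,r/4) for x,y,r in h[0][:6,:3]])
seat=np.array([.633,.183,.078])
for s in (0,.098):print(s,proj(c,seat+AX*s),proj(C['top'],seat+AX*s),proj(C['scene'],seat+AX*s))
h=np.array([330,184.])
for t,s in (((274.5,155.75),(266.25,187)),):
  print(tri([ray(c,*h),ray(C['top'],*t),ray(C['scene'],*s)]), tri([ray(c,*h),ray(C['top'],*t)]),tri([ray(c,*h),ray(C['scene'],*s)]))
c4=cv2.resize(c['pixels'][125:225,270:390],None,fx=6,fy=6,interpolation=cv2.INTER_CUBIC);cv2.imwrite('pics/z1.png',c4)
```

```text
[(np.float32(327.75), np.float32(177.625), np.float32(33.20838)), (np.float32(330.75), np.float32(183.25), np.float32(29.597633)), (np.float32(330.75), np.float32(170.5), np.float32(30.972078)), (np.float32(327.75), np.float32(177.625), np.float32(37.721756)), (np.float32(330.75), np.float32(170.5), np.float32(35.302956)), (np.float32(330.75), np.float32(170.5), np.float32(26.002542))]
0 [328.30817693 164.42278122] [285.93196985 147.20691664] [260.99166252 210.55685323]
0.098 [328.87104488 187.50694594] [273.37899321 156.97723726] [266.57082101 184.31519087]
(array([0.59250274, 0.19992976, 0.15493813]), [np.float64(0.0007749644212719818), np.float64(0.00041614051230119713), np.float64(0.0008673517244293043)]) (array([0.59256364, 0.20035306, 0.15582451]), [np.float64(0.0003835747721041681), np.float64(0.00038357477210420097)]) (array([0.59333601, 0.19892056, 0.15397425]), [np.float64(0.0006550919871293831), np.float64(0.0006550919871292292)])
```

View pics/z1.png

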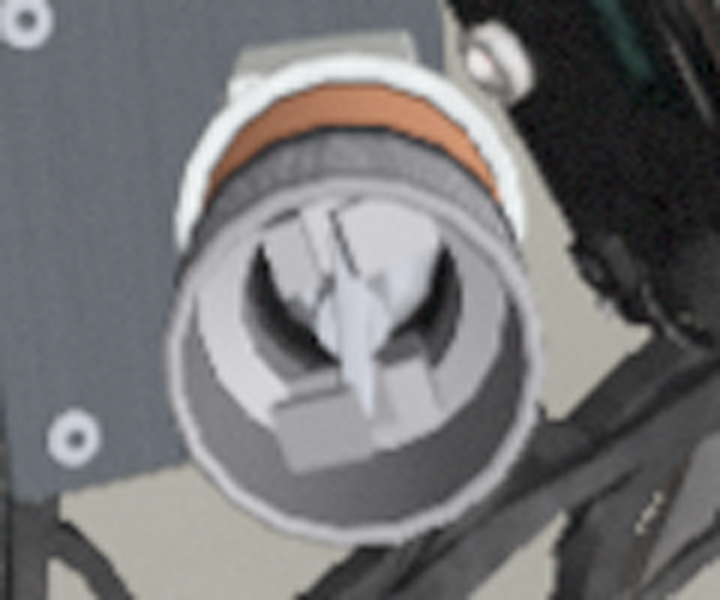

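Request:
arm_command --delta_rot '[[0,0,0],[0,0,0],[0,0,0],[0,0,0]]' --delta_pos '[[0,0.035,0],[0,0.07,0],[0,0.08,0],[0,0.08,0]]' --gripper '[-1,-1,-1,-1]'

```text
time: 3.25
position: [0.587, 0.1936, 0.3302]
tool_rot: [0.825, 0.501, 0.153, 0.212]
ft_force: [-0.2, 0.6, 0.0]
grip_width: 0.0866
grip_force: 0.0
```

Run:
```python
from h import *
import pickle
c=cam('wrist');pickle.dump(c,open('w2.pkl','wb'));print(status.get_obs()['position'])
```

```text
[0.58446856 0.19406311 0.32816749]
```

Request:
arm_command --delta_rot '[[0,0,0],[0,0,0],[0,0,0],[0,0,0],[0,0,0],[0,0,0]]' --delta_pos '[[0,-0.035,0],[0,-0.07,0],[0,-0.105,0],[0,-0.14,0],[0,-0.16,0],[0,-0.16,0]]' --gripper '[-1,-1,-1,-1,-1,-1]'

```text
time: 3.8
position: [0.4542, 0.2597, 0.2435]
tool_rot: [0.824, 0.506, 0.145, 0.21]
ft_force: [0.2, 0.3, 0.2]
grip_width: 0.0871
grip_force: 0.0
```

Run:
```python
from h import *
import pickle
c=cam('wrist');pickle.dump(c,open('w3.pkl','wb'));print(status.get_obs()['position'])
ims=[]
for n in 'w2','w3':
    c=pickle.load(open(n+'.pkl','rb'));p=proj(c,np.array([.595,.199,.15])).round().astype(int);u,v=p-[33,50];print(n,u,v)
    ims.append(cv2.resize(c['pixels'][v:v+100,u:u+66],None,fx=6,fy=6,interpolation=cv2.INTER_CUBIC))
cv2.imwrite('pics/z2.png',np.hstack(ims))
```

```text
[0.45717357 0.26006111 0.24536173]
w2 199 131
w3 389 126
```

View pics/z2.png

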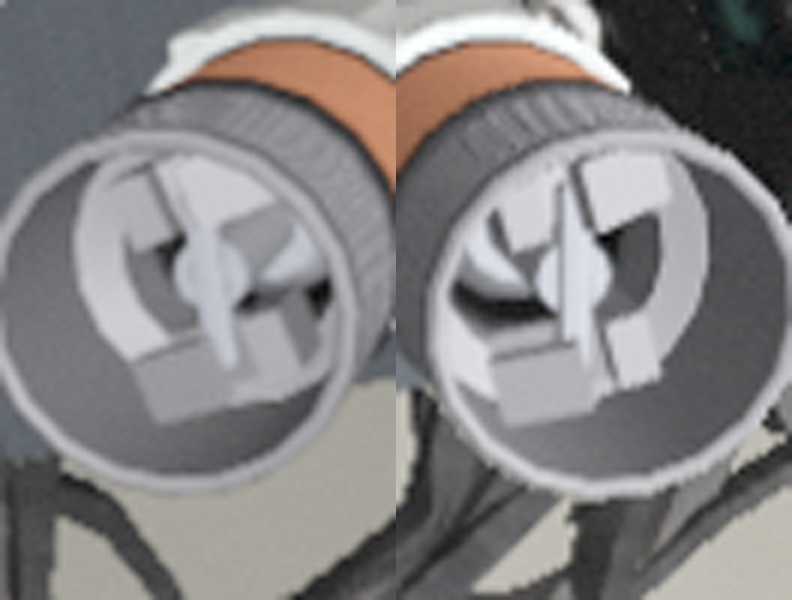

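Both crops show the whole rim, centred at about (229,183) in the left view and (424,178) in the right one. Now to triangulate.

Run:
```python
from h import *
import pickle
W=[pickle.load(open(f'w{i}.pkl','rb')) for i in(1,2,3)];C=pickle.load(open('c0.pkl','rb'))
px=[(328.6,184.8),(228.5,182.6),(424.0,178)]
rs=[ray(c,*p) for c,p in zip(W,px)]
print(tri(rs)); print(tri(rs[1:]))
f=tri(rs+[ray(C['top'],274.5,155.75),ray(C['scene'],266.25,187)]);print(f)
for i,c in enumerate(W):print(proj(c,f[0]),px[i])
rim=f[0]
# seat centre from disc left/right in w1 and cross bar check
print('seat est',rim-AX*.098)
delta(rim+AX*.03,mk(-AX,XR,40))   # TCP 3cm above rim
delta(rim-AX*.033,mk(-AX,XR,40))
```

```text
(array([0.59051312, 0.20177224, 0.15829872]), [np.float64(7.544762588839971e-05), np.float64(5.5244327060253393e-05), np.float64(3.115670322425198e-05)])
(array([0.59055113, 0.20177628, 0.15830907]), [np.float64(2.282088668334508e-05), np.float64(2.2820886683205264e-05)])
(array([0.59159021, 0.20038279, 0.15560374]), [np.float64(8.127179137003609e-05), np.float64(0.000839237527501349), np.float64(0.0008306558415077974), np.float64(0.0006335323826409646), np.float64(0.0007202005123577803)])
[328.69117948 184.79656034] (328.6, 184.8)
[229.45446343 182.72872063] (228.5, 182.6)
[423.04215294 178.09804033] (424.0, 178)
seat est [0.63686031 0.1816313  0.07073325]
dpos [0.0034 0.083  0.1209] drot [-0.22  0.44  0.04] at [0.4572 0.2601 0.2454] q [ 0.54  0.32  1.87 -0.65  0.73  1.45] t 3.85
dpos [0.0038 0.0832 0.1839] drot [-0.22  0.44  0.04] at [0.4572 0.2601 0.2454] q [ 0.54  0.32  1.87 -0.65  0.73  1.45] t 3.85
```

Run:
```python
from h import *
rim=np.array([.5908,.2014,.158])
delta(rim+AX*.03,mk(-AX,XR,40));delta(rim-AX*.031,mk(-AX,XR,40))
```

```text
dpos [0.004  0.0831 0.1183] drot [-0.22  0.44  0.04] at [0.4572 0.2601 0.2454] q [ 0.54  0.32  1.87 -0.65  0.73  1.45] t 3.85
dpos [0.0044 0.0834 0.1793] drot [-0.22  0.44  0.04] at [0.4572 0.2601 0.2454] q [ 0.54  0.32  1.87 -0.65  0.73  1.45] t 3.85
```

Request:
arm_command --delta_rot '[[0,0,0],[0,0.4,0],[-0.2,0.4,0],[-0.2,0.4,0],[-0.2,0.4,0],[-0.2,0.4,0],[-0.2,0.4,0],[-0.2,0.4,0],[-0.2,0.4,0],[-0.2,0.4,0]]' --delta_pos '[[0.002,0.035,0.02],[0.004,0.07,0.04],[0.004,0.083,0.07],[0.004,0.083,0.1],[0.004,0.083,0.118],[0.004,0.083,0.118],[0.004,0.083,0.14],[0.004,0.083,0.16],[0.004,0.083,0.179],[0.004,0.083,0.179]]' --gripper '[-1,-1,-1,-1,-1,-1,-1,-1,-1,-1]'

```text
time: 4.68
position: [0.6092, 0.1944, 0.1323]
tool_rot: [0.824, 0.504, 0.153, 0.21]
ft_force: [-0.4, 0.9, -1.2]
grip_width: 0.0871
grip_force: 0.0
```

Run:
```python
from h import *
rim=np.array([.5908,.2014,.158])
delta(rim-AX*.031,mk(-AX,XR,40))
c=cam('wrist');cv2.imwrite('pics/w4.png',c['pixels']);print(proj(c,rim))
```

```text
dpos [-0.0009 -0.0041 -0.0011] drot [ 0.11  0.   -0.27] at [0.6092 0.1944 0.1323] q [ 0.29  0.6   1.78 -0.79  0.46  1.42] t 4.68
[317.76510229 296.93659171]
```

View pics/w4.png

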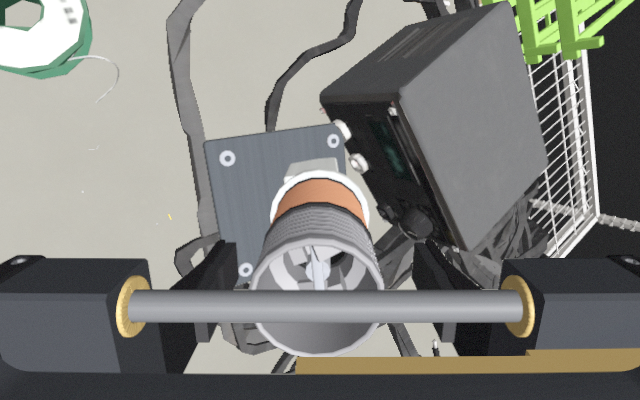

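The rim sits between the fingers, centred at about (316,296), against (318,297) predicted. I'll shift about 4.5 mm in tool -y, then close.

Request:
arm_command --delta_rot '[[0,0,0],[0,0,0],[0,0,0],[0,0,0],[0,0,0],[0,0,0],[0,0,0],[0,0,0],[0,0,0],[0,0,0],[0,0,0],[0,0,0]]' --delta_pos '[[-0.001,-0.0045,-0.001],[-0.001,-0.0045,-0.001],[-0.001,-0.0045,-0.001],[-0.001,-0.0045,-0.001],[-0.001,-0.0045,-0.001],[-0.001,-0.0045,-0.001],[-0.001,-0.0045,-0.001],[-0.001,-0.0045,-0.001],[-0.001,-0.0045,-0.001],[-0.001,-0.0045,-0.001],[-0.001,-0.0045,-0.001],[-0.001,-0.0045,-0.001]]' --gripper '[-1,-1,-1,1,1,1,1,1,1,1,1,1]' --grip_force 15

```text
time: 5.73
position: [0.6045, 0.1968, 0.1323]
tool_rot: [0.823, 0.504, 0.154, 0.21]
ft_force: [0.4, 0.3, 1.3]
grip_width: 0.0559
grip_force: 15.0
```

Run:
```python
from h import *
rim=np.array([.5908,.2014,.158])
delta(rim-AX*.031,mk(-AX,XR,40));o=status.get_obs();print(o['grip_width'],o['ft_force'],o['moment'])
```

```text
dpos [-0.001   0.0004  0.0015] drot [ 0.18 -0.15 -0.25] at [0.6045 0.1968 0.1323] q [ 0.29  0.6   1.79 -0.8   0.46  1.44] t 5.73
0.05593009561047982 [0.39836726 0.27402535 1.32765353] [ 0.1102767   0.22935487 -0.0365562 ]
```

Request:
arm_command --delta_rot '[[0,0,-4],[0,0,-8],[0,0,-12],[0,0,-16],[0,0,-20],[0,0,-24],[0,0,-28],[0,0,-32],[0,0,-36],[0,0,-36]]' --delta_pos '[[0,0,-0.0002],[0,0,-0.0004],[0,0,-0.0006],[0,0,-0.0008],[0,0,-0.001],[0,0,-0.0012],[0,0,-0.0014],[0,0,-0.0016],[0,0,-0.0018],[0,0,-0.0018]]' --gripper '[1,1,1,1,1,1,1,1,1,1]'

```text
time: 6.57
position: [0.6034, 0.197, 0.1334]
tool_rot: [0.627, 0.734, 0.081, 0.247]
ft_force: [0.7, 0.5, -1.4]
grip_width: 0.056
grip_force: 15.0
```

Run:
```python
from h import *
rim=np.array([.5908,.2014,.158])
delta(rim-AX*.031,mk(-AX,XR,40));o=status.get_obs();print(o['grip_width'],o['ft_force'],o['moment'],AX@o['ft_force'])
```

```text
dpos [-0.001   0.0002  0.003 ] drot [ 0.18 -0.06 35.81] at [0.6034 0.197  0.1334] q [ 0.29  0.6   1.79 -0.8   0.46  0.81] t 6.57
0.05603472422770981 [ 0.65681754  0.52740197 -1.36130202] [ 0.15212363  0.27861519 -0.05831957] -1.381418270792108
```

Request:
arm_command --delta_rot '[[0,0,-4],[0,0,-8],[0,0,-12],[0,0,-16],[0,0,-20],[0,0,-24],[0,0,-28],[0,0,-32],[0,0,-36],[0,0,-39],[0,0,-39]]' --delta_pos '[[0,0,-0.0003],[0,0,-0.0005],[0,0,-0.0007],[0,0,-0.0009],[0,0,-0.0012],[0,0,-0.0014],[0,0,-0.0016],[0,0,-0.0018],[0,0,-0.002],[0,0,-0.0025],[0,0,-0.0025]]' --gripper '[1,1,1,1,1,1,1,1,1,1,1]'

```text
time: 7.48
position: [0.6023, 0.1975, 0.1357]
tool_rot: [0.347, 0.901, -0.006, 0.26]
ft_force: [0.1, -0.2, -1.1]
grip_width: 0.0562
grip_force: 15.0
```

Run:
```python
from h import *
rim=np.array([.5908,.2014,.158])
delta(rim-AX*.031,mk(-AX,XR,40));o=status.get_obs();print(o['grip_width'],o['ft_force'],o['moment'],AX@o['ft_force'])
```

```text
dpos [-0.0009 -0.0006  0.0057] drot [ 2.20e-01 -1.00e-02  7.47e+01] at [0.6023 0.1975 0.1357] q [ 0.29  0.59  1.79 -0.79  0.46  0.13] t 7.48
0.056165527719038724 [ 0.08626311 -0.22191306 -1.13219209] [ 0.10700981  0.24097554 -0.01553791] -1.0628166936398418
```

Request:
arm_command --delta_rot '[[0,0,0],[0,0,0],[0,0,0],[0,0,0]]' --delta_pos '[[0,0,-0.001],[0,0,-0.002],[0,0,-0.003],[0,0,-0.003]]' --gripper '[1,1,1,1]'

```text
time: 7.82
position: [0.6011, 0.1983, 0.1388]
tool_rot: [0.346, 0.901, -0.005, 0.26]
ft_force: [0.1, 0.0, 0.4]
grip_width: 0.0562
grip_force: 15.0
```

Run:
```python
from h import *
c=cam('wrist');o=status.get_obs();print(o['grip_width'],o['ft_force'],o['moment'],AX@o['ft_force'],o['position'])
cv2.imwrite('pics/w5.png',cv2.resize(c['pixels'][200:380,210:430],None,fx=3.5,fy=3.3,interpolation=cv2.INTER_CUBIC))
```

```text
0.05619282738438621 [-0.52226133  0.10014918 -0.02412492] [ 0.19221825  0.20360399 -0.04035382] 0.23952319931764054 [0.60111447 0.19821736 0.13869901]
```

Request:
arm_command --delta_rot '[[0,0,0],[0,0,0],[0,0,0],[0,0,0],[0,0,0],[0,0,0]]' --delta_pos '[[0,0,-0.005],[0,0,-0.012],[0,0,-0.02],[0,0,-0.028],[0,0,-0.036],[0,0,-0.036]]' --gripper '[1,1,1,1,1,1]'

```text
time: 8.37
position: [0.5843, 0.2058, 0.1718]
tool_rot: [0.346, 0.901, -0.005, 0.261]
ft_force: [0.4, -0.7, -0.7]
grip_width: 0.0559
grip_force: 15.0
```

Request:
arm_command --delta_rot '[[0,0,0],[0,0,0],[0,0,0],[0,0,0],[0,0,0],[0,0,0]]' --delta_pos '[[0,0,-0.012],[0,0,-0.025],[0,0,-0.04],[0,0,-0.055],[0,0,-0.06],[0,0,-0.06]]' --gripper '[1,1,1,1,1,1]'

```text
time: 8.87
position: [0.5564, 0.2172, 0.2236]
tool_rot: [0.346, 0.901, -0.004, 0.261]
ft_force: [-0.3, 0.5, -0.6]
grip_width: 0.0559
grip_force: 15.0
```

Run:
```python
from h import *
import pickle
o=status.get_obs();print(o['grip_width'],o['ft_force'],o['position'],o['q'])
c=cam('scene');pickle.dump(c,open('s2.pkl','wb'));a=c['pixels'][120:280,200:400]
c=cam('top');pickle.dump(c,open('t2.pkl','wb'));b=c['pixels'][100:290,230:380]
cv2.imwrite('pics/st2.png',np.hstack([cv2.resize(a,(480,384)),cv2.resize(b,(303,384))]))
```

```text
0.055944047740130357 [-0.32736682  0.47176338 -0.58272766] [0.55638868 0.21720747 0.22358348] [ 0.36130959  0.41521079  1.79370628 -0.62698724  0.62252823 -0.01716583]
```

View pics/st2.png

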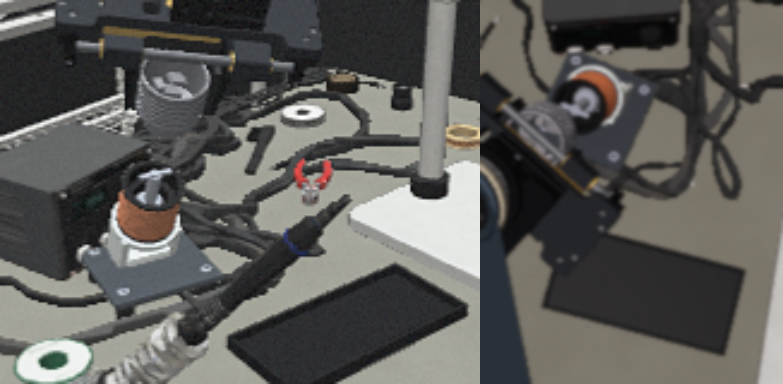

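The cone is off the spindle and held in the gripper. The spool is still seated with the crossbar showing above it, and the tray is clear. I'll check the tray's height from two views and work out the move.

Run:
```python
from h import *
import pickle
C=pickle.load(open('c0.pkl','rb'))
out={}
for n,(u0,u1,v0,v1) in dict(top=(250,370,200,285),scene=(285,405,225,295)).items():
    c=C[n];g=cv2.cvtColor(c['pixels'],cv2.COLOR_BGR2GRAY);m=np.zeros_like(g);m[v0:v1,u0:u1]=(g[v0:v1,u0:u1]<62)*255
    k=max(cv2.findContours(m,0,2)[0],key=cv2.contourArea);h=cv2.convexHull(k)
    e,q=cv2.minEnclosingTriangle(h) if 0 else (0,cv2.approxPolyN(h,4).reshape(-1,2));print(n,q.tolist());out[n]=q
t=np.array(out['top'],float)
for p in t:
    # match nearest scene corner by projection at z=.016
    w=onz(C['top'],*p,.016);s=proj(C['scene'],w);j=np.argmin(np.linalg.norm(out['scene']-s,axis=1))
    r=tri([ray(C['top'],*p),ray(C['scene'],*out['scene'][j])]);print(w.round(3),r[0].round(4),np.round(r[1],4))
rot=mk([0,0,-1],[np.cos(np.radians(76.4)),np.sin(np.radians(76.4)),0],0)
delta([.446,.173,.13],rot)
# axis check via crossbar top center? seat/spool from wrist-free scene later
```

```text
top [[361, 233], [350, 276], [260, 252], [272, 209]]
scene [[398, 249], [322, 288], [291, 261], [364, 229]]
[0.457 0.012 0.016] [0.4577 0.0126 0.0137] [0.0007 0.0007]
[0.362 0.036 0.016] [0.3586 0.0343 0.0083] [0.0034 0.0034]
[0.41  0.236 0.016] [0.4112 0.2375 0.001 ] [0.0002 0.0002]
[0.507 0.213 0.016] [0.5098 0.2154 0.009 ] [0.0027 0.0027]
dpos [ 0.0853 -0.1179  0.0362] drot [24.49 20.11 60.11] at [0.5563 0.2166 0.2218] q [ 0.36  0.42  1.79 -0.63  0.62 -0.02] t 8.97
```

Request:
arm_command --delta_rot '[[2.4,2,6],[4.9,4,12],[7.3,6,18],[9.8,8,24],[12.2,10,30],[14.7,12.1,36],[17.1,14.1,42],[19.6,16.1,48],[22,18.1,54],[24.5,20.1,60.1],[24.5,20.1,60.1],[24.5,20.1,60.1]]' --delta_pos '[[0.0085,-0.012,0.0036],[0.017,-0.024,0.007],[0.0255,-0.035,0.011],[0.034,-0.047,0.0145],[0.0425,-0.059,0.018],[0.051,-0.071,0.022],[0.06,-0.083,0.025],[0.068,-0.094,0.029],[0.077,-0.106,0.0326],[0.0853,-0.118,0.036],[0.0853,-0.118,0.036],[0.0853,-0.118,0.036]]' --gripper '[1,1,1,1,1,1,1,1,1,1,1,1]'

```text
time: 9.97
position: [0.4459, 0.1719, 0.1291]
tool_rot: [0.786, 0.618, -0.001, 0.0]
ft_force: [0.9, -0.4, -1.3]
grip_width: 0.0564
grip_force: 15.0
```

```bash
cat >> h.py <<'E'
PR=mk([0,0,-1],[np.cos(np.radians(76.4)),np.sin(np.radians(76.4)),0],0)
E
python3 - <<'E'
from h import *
import pickle
delta([.446,.173,.045],PR);o=status.get_obs();print(o['ft_force'],o['grip_width'])
c=cam('scene');cv2.imwrite('s3.png',c['pixels'])
# cone lower face height: lowest cone pixels in scene under gripper
p=proj(c,np.array([.446,.173,.13]));print(p,proj(c,np.array([.446,.173,.1])))
E
```

```text
dpos [ 0.0013 -0.0001  0.0841] drot [-0.08  0.12  0.01] at [0.4459 0.1719 0.1291] q [ 0.13  0.48  1.88 -0.    0.78  0.37] t 9.97
[ 0.89343701 -0.38520861 -1.34413805] 0.056351684534522675
[328.33035028 212.61124012] [328.24042908 225.72611255]
```

Request:
arm_command --delta_rot '[[0,0,0],[0,0,0],[0,0,0],[0,0,0],[0,0,0],[0,0,0]]' --delta_pos '[[0,0,0.03],[0,0,0.06],[0.001,0,0.08],[0.001,0,0.089],[0.001,0,0.091],[0.001,0,0.091]]' --gripper '[1,1,1,1,1,1]'

```text
time: 10.52
position: [0.4466, 0.1743, 0.039]
tool_rot: [0.785, 0.619, -0.0, 0.0]
ft_force: [0.1, 1.0, -1.4]
grip_width: 0.0559
grip_force: 15.0
```

Request:
arm_command --delta_rot '[[0,0,0],[0,0,0],[0,0,0],[0,0,0]]' --delta_pos '[[0,0,0.001],[0,0,0.002],[0,0,0.003],[0,0,0.003]]' --gripper '[1,1,1,1]'

```text
time: 10.85
position: [0.4466, 0.1739, 0.0367]
tool_rot: [0.786, 0.618, 0.0, 0.0]
ft_force: [-0.1, -0.3, 0.0]
grip_width: 0.0561
grip_force: 15.0
```

Request:
arm_command --delta_rot '[[0,0,0],[0,0,0],[0,0,0]]' --delta_pos '[[0,0,0.001],[0,0,0.002],[0,0,0.002]]' --gripper '[1,1,1]'

```text
time: 11.1
position: [0.4461, 0.1737, 0.034]
tool_rot: [0.786, 0.618, -0.0, -0.0]
ft_force: [-0.3, 0.3, -1.2]
grip_width: 0.0563
grip_force: 15.0
```

Request:
arm_command --delta_rot '[[0,0,0],[0,0,0],[0,0,0]]' --delta_pos '[[0,0,0.001],[0,0,0.002],[0,0,0.002]]' --gripper '[1,1,1]'

```text
time: 11.35
position: [0.446, 0.1737, 0.0317]
tool_rot: [0.786, 0.618, -0.001, -0.0]
ft_force: [0.9, -0.4, -0.5]
grip_width: 0.0561
grip_force: 15.0
```

Request:
arm_command --delta_rot '[[0,0,0],[0,0,0],[0,0,0]]' --delta_pos '[[0,0,0.001],[0,0,0.0015],[0,0,0.0015]]' --gripper '[1,1,1]'

```text
time: 11.6
position: [0.446, 0.1738, 0.0303]
tool_rot: [0.786, 0.618, -0.0, -0.0]
ft_force: [0.1, -0.1, -0.2]
grip_width: 0.0563
grip_force: 15.0
```

Request:
arm_command --delta_rot '[[0,0,0],[0,0,0],[0,0,0]]' --delta_pos '[[0,0,0.001],[0,0,0.0015],[0,0,0.0015]]' --gripper '[1,1,1]'

```text
time: 11.85
position: [0.4462, 0.1738, 0.0293]
tool_rot: [0.786, 0.618, -0.0, 0.0]
ft_force: [-0.5, -0.2, 2.7]
grip_width: 0.0559
grip_force: 15.0
```

Request:
arm_command --delta_rot '[[0,0,0],[0,0,0],[0,0,0]]' --delta_pos '[[0,0,0.001],[0,0,0.001],[0,0,0.001]]' --gripper '[1,1,1]'

```text
time: 12.1
position: [0.4461, 0.1738, 0.0291]
tool_rot: [0.786, 0.618, -0.0, 0.0]
ft_force: [-2.1, 0.2, 10.9]
grip_width: 0.0558
grip_force: 15.0
```

Request:
arm_command --delta_rot '[[0,0,0],[0,0,0],[0,0,0],[0,0,0],[0,0,0],[0,0,0],[0,0,0],[0,0,0],[0,0,0],[0,0,0],[0,0,0],[0,0,0]]' --delta_pos '[[0,0,-0.001],[0,0,-0.001],[0,0,-0.001],[0,0,-0.001],[0,0,-0.001],[0,0,-0.001],[0,0,-0.01],[0,0,-0.03],[0,0,-0.06],[0,0,-0.1],[0,0,-0.14],[0,0,-0.17]]' --gripper '[1,-0.75,-0.75,-0.75,-0.75,-0.75,-0.75,-0.75,-0.75,-0.75,-1,-1]'

```text
time: 13.1
position: [0.4466, 0.174, 0.2014]
tool_rot: [0.786, 0.618, 0.001, 0.001]
ft_force: [-0.1, -0.9, -0.7]
grip_width: 0.0827
grip_force: 0.0
```

Run:
```python
from h import *
import pickle
# rim (text-consistent): landing showed TCP 35 mm below rim at the grip (0.6045,.1968,.1323)
tc=np.array([.6045,.1968,.1323]); seat=tc-AX*.063; print('seat',seat)
rot=mk(-AX,XR,-35)
for s in (.25,.095): delta(seat+AX*s,rot)
c=cam('wrist');pickle.dump(c,open('w6.pkl','wb'));cv2.imwrite('pics/w6.png',c['pixels'])
```

```text
seat [0.63360221 0.18474547 0.0777404 ]
dpos [ 0.0739  0.056  -0.0927] drot [-24.05 -20.11 -60.36] at [0.4466 0.174  0.2014] q [ 0.14  0.36  1.81 -0.    0.96  0.38] t 13.1
dpos [0.0618 0.1322 0.0417] drot [-24.05 -20.11 -60.36] at [0.4466 0.174  0.2014] q [ 0.14  0.36  1.81 -0.    0.96  0.38] t 13.1
```

View pics/w6.png

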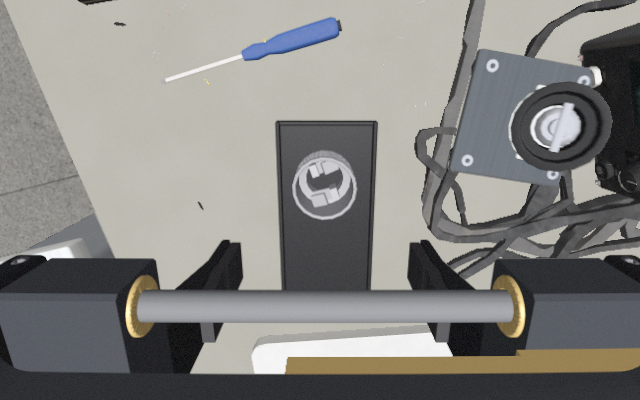

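The cone stands upright in the tray, its ring at about (324,187), and the spool is untouched with its crossbar visible at (560,127). Now the spool grasp, closing horizontally, across the lean.

```bash
cat >> h.py <<'E'
SEAT=np.array([.6336,.1847,.0777])
_y=np.array([np.cos(np.radians(67.5)),np.sin(np.radians(67.5)),0])
SR=R.from_matrix(np.c_[np.cross(_y,-AX),_y,-AX])
E
python3 - <<'E'
from h import *
for s in (.2,.12): delta(SEAT+AX*s,SR)
E
```

```text
dpos [ 0.0686  0.0779 -0.0436] drot [-20.45 -24.51 -79.27] at [0.45   0.1747 0.2061] q [ 0.14  0.36  1.81 -0.    0.96  0.38] t 13.15
dpos [0.0621 0.1165 0.0262] drot [-20.45 -24.51 -79.27] at [0.45   0.1747 0.2061] q [ 0.14  0.36  1.81 -0.    0.96  0.38] t 13.15
```

Request:
arm_command --delta_rot '[[-1.7,-2,-6.6],[-3.4,-4.1,-13.2],[-5.1,-6.1,-19.8],[-6.8,-8.2,-26.4],[-8.5,-10.2,-33],[-10.2,-12.3,-39.6],[-11.9,-14.3,-46.2],[-13.6,-16.3,-52.8],[-15.3,-18.4,-59.5],[-17,-20.4,-66.1],[-18.7,-22.5,-72.7],[-20.45,-24.5,-79.3]]' --delta_pos '[[0.006,0.006,-0.012],[0.012,0.013,-0.024],[0.018,0.02,-0.034],[0.024,0.027,-0.0436],[0.03,0.034,-0.0436],[0.036,0.04,-0.0436],[0.042,0.047,-0.0436],[0.048,0.053,-0.0436],[0.054,0.06,-0.0436],[0.06,0.066,-0.0436],[0.065,0.072,-0.0436],[0.0686,0.0779,-0.0436]]' --gripper '[-1,-1,-1,-1,-1,-1,-1,-1,-1,-1,-1,-1]'

```text
time: 14.15
position: [0.538, 0.2229, 0.2417]
tool_rot: [0.185, 0.949, -0.053, 0.248]
ft_force: [-1.3, 0.1, 0.7]
grip_width: 0.087
grip_force: 0.0
```

Request:
arm_command --delta_rot '[[0,0,0],[0,0,0],[0,0,0],[0,0,0]]' --delta_pos '[[0,0,0.02],[0,0,0.05],[0,0,0.08],[0,0,0.08]]' --gripper '[-1,-1,-1,-1]'

```text
time: 14.48
position: [0.5732, 0.2048, 0.1671]
tool_rot: [0.188, 0.95, -0.055, 0.244]
ft_force: [-0.4, -0.7, -0.3]
grip_width: 0.0871
grip_force: 0.0
```

Run:
```python
from h import *
for s in (.09,.017): delta(SEAT+AX*s,SR)
c=cam('wrist');cv2.imwrite('pics/w7.png',c['pixels']);print(proj(c,SEAT+AX*.0705),proj(c,SEAT+AX*.056),proj(c,SEAT+AX*.0705+_y*.015),proj(c,SEAT+AX*.0705-_y*.015))
```

```text
dpos [-0.0107  0.0047  0.019 ] drot [-0.67 -1.    0.24] at [0.5732 0.2048 0.1671] q [ 0.33  0.52  1.8  -0.69  0.54 -0.3 ] t 14.48
dpos [-0.012   0.0055  0.092 ] drot [-0.67 -1.    0.24] at [0.5732 0.2048 0.1671] q [ 0.33  0.52  1.8  -0.69  0.54 -0.3 ] t 14.48Traceback (most recent call last):
  File "<stdin>", line 3, in <module>
NameError: name '_y' is not defined
```

View pics/w7.png

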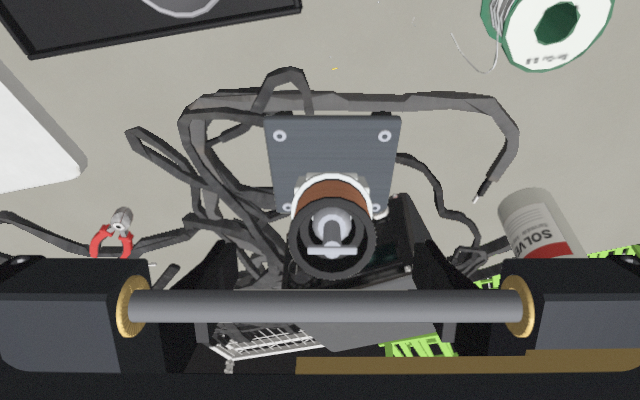

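The spool's black rim runs from about x=287 to 376, centred near (331,242). The crossbar lies at about (329,252), parallel to the closing direction. I'll compare that with the projection.

Run:
```python
from h import *
y=SR.as_matrix()[:,1]
c=cam('wrist')
for s,k in((.0725,0),(.0725,.015),(.0725,-.015),(.056,0),(.056,.029),(.056,-.029)):print(s,k,proj(c,SEAT+AX*s+y*k).round(1))
g=c['pixels'].astype(int)
b=g[:,:,0];
for v in (225,240,250):print(v,b[v,275:390:2].tolist())
for s in (.12,.017): delta(SEAT+AX*s,SR)
```

```text
0.0725 0 [331.3 247.8]
0.0725 0.015 [355.9 247.9]
0.0725 -0.015 [306.6 247.6]
0.056 0 [331.1 237.5]
0.056 0.029 [375.6 237.8]
0.056 -0.029 [286.7 237.2]
225 [164, 167, 164, 167, 166, 167, 167, 101, 75, 78, 78, 79, 70, 80, 83, 80, 66, 20, 70, 137, 156, 196, 215, 215, 138, 100, 105, 108, 108, 106, 104, 106, 188, 216, 216, 202, 185, 164, 44, 23, 75, 80, 80, 83, 53, 77, 84, 83, 85, 82, 44, 42, 43, 37, 35, 38, 28, 33]
240 [53, 48, 50, 52, 51, 85, 97, 72, 75, 76, 78, 29, 23, 26, 74, 84, 79, 80, 70, 31, 24, 30, 21, 39, 100, 141, 203, 213, 210, 212, 201, 140, 107, 45, 20, 18, 23, 26, 78, 79, 78, 81, 61, 25, 19, 26, 80, 83, 82, 83, 52, 30, 29, 26, 31, 35, 31, 34]
250 [36, 40, 93, 97, 65, 34, 27, 77, 68, 74, 76, 81, 39, 20, 22, 25, 186, 217, 216, 216, 216, 216, 218, 217, 216, 216, 217, 218, 217, 217, 217, 216, 216, 216, 217, 215, 215, 217, 217, 215, 192, 12, 23, 15, 38, 81, 81, 85, 84, 40, 18, 22, 20, 30, 20, 24, 26, 25]
dpos [-0.0086  0.0032 -0.0076] drot [-0.47 -0.78  0.2 ] at [0.5734 0.2061 0.1709] q [ 0.33  0.51  1.8  -0.69  0.54 -0.3 ] t 14.58
dpos [-0.01    0.004   0.0954] drot [-0.47 -0.78  0.2 ] at [0.5734 0.2061 0.1709] q [ 0.33  0.51  1.8  -0.69  0.54 -0.3 ] t 14.58
```

Request:
arm_command --delta_rot '[[-0.4,-0.7,0.2],[-0.4,-0.7,0.2],[-0.4,-0.7,0.2],[-0.4,-0.7,0.2],[-0.4,-0.7,0.2]]' --delta_pos '[[-0.009,0.0035,0],[-0.009,0.0035,0],[-0.009,0.0035,0.01],[-0.009,0.0035,0.02],[-0.009,0.0035,0.02]]' --gripper '[-1,-1,-1,-1,-1]'

```text
time: 15.0
position: [0.5917, 0.2026, 0.1575]
tool_rot: [0.188, 0.947, -0.051, 0.254]
ft_force: [-1.0, 0.5, 0.1]
grip_width: 0.087
grip_force: 0.0
```

Run:
```python
from h import *
cam('top')
cam('top')
delta(SEAT+AX*.018,SR)
```

```text
dpos [ 0.0003 -0.0006  0.0745] drot [-0.01 -0.03  0.01] at [0.5914 0.2028 0.158 ] q [ 0.31  0.55  1.79 -0.73  0.5  -0.27] t 15.1
```

Request:
arm_command --delta_rot '[[0,0,0],[0,0,0],[0,0,0],[0,0,0],[0,0,0],[0,0,0],[0,0,0]]' --delta_pos '[[0,-0.0006,0.015],[0,-0.0006,0.03],[0,-0.0006,0.045],[0,-0.0006,0.06],[0,-0.0006,0.074],[0,-0.0006,0.0745],[0,-0.0006,0.0745]]' --gripper '[-1,-1,-1,-1,-1,-1,-1]'

```text
time: 15.68
position: [0.6256, 0.1881, 0.0935]
tool_rot: [0.188, 0.947, -0.051, 0.253]
ft_force: [-0.2, -0.8, -0.1]
grip_width: 0.087
grip_force: 0.0
```

Run:
```python
from h import *
cam('top');cam('top')
delta(SEAT+AX*.018,SR);print(status.get_obs()['ft_force'])
```

```text
dpos [ 0.001  -0.0006  0.0011] drot [ 0.07  0.05 -0.  ] at [0.6258 0.1886 0.0947] q [ 0.27  0.68  1.77 -0.88  0.41 -0.14] t 15.78
[ 0.16059823 -0.42508995 -0.27707644]
```

Good. Closing at 30 N.

Request:
arm_command --delta_rot '[[0,0,0],[0,0,0],[0,0,0],[0,0,0],[0,0,0],[0,0,0],[0,0,0],[0,0,0],[0,0,0],[0,0,0]]' --delta_pos '[[0,-0.0006,0],[0,-0.0006,0],[0,-0.0006,0],[0,-0.0006,0],[0,-0.0006,0],[0,-0.0006,0],[0,-0.0006,0],[0,-0.0006,0],[0,-0.0006,0],[0,-0.0006,0]]' --gripper '[1,1,1,1,1,1,1,1,1,1]' --grip_force 30

```text
time: 16.62
position: [0.6257, 0.1879, 0.0945]
tool_rot: [0.188, 0.947, -0.05, 0.254]
ft_force: [-2.9, 0.9, 3.6]
grip_width: 0.0582
grip_force: 30.0
```

Request:
arm_command --delta_rot '[[0,0,0],[0,0,0],[0,0,0],[0,0,0]]' --delta_pos '[[0,0,-0.002],[0,0,-0.005],[0,0,-0.008],[0,0,-0.008]]' --gripper '[1,1,1,1]'

```text
time: 16.95
position: [0.6217, 0.1895, 0.1012]
tool_rot: [0.188, 0.947, -0.05, 0.254]
ft_force: [-0.0, 0.5, -2.4]
grip_width: 0.0579
grip_force: 29.9
```

Run:
```python
from h import *
delta(SEAT+AX*.026,SR);o=status.get_obs();print(SR.inv().apply(o['ft_force']),SR.inv().apply(o['moment']),o['grip_width'])
```

```text
dpos [0.0006 0.0002 0.0008] drot [ 0.05  0.01 -0.  ] at [0.6217 0.1895 0.1012] q [ 0.27  0.66  1.77 -0.87  0.41 -0.16] t 16.95
[1.41368469 0.40304882 2.00983649] [-0.08262101  0.40968793  0.09191797] 0.05787840232004167
```

Request:
arm_command --delta_rot '[[0,0,0],[0,0,0],[0,0,0],[0,0,0],[0,0,0],[0,0,0]]' --delta_pos '[[-0.0005,0,-0.003],[-0.001,0,-0.01],[-0.001,0,-0.017],[-0.001,0,-0.024],[-0.001,0,-0.03],[-0.001,0,-0.03]]' --gripper '[1,1,1,1,1,1]'

```text
time: 17.45
position: [0.6088, 0.1954, 0.1293]
tool_rot: [0.188, 0.947, -0.05, 0.255]
ft_force: [0.0, 1.1, -2.2]
grip_width: 0.058
grip_force: 29.9
```

Run:
```python
from h import *
delta(SEAT+AX*.056,SR);o=status.get_obs();print(SR.inv().apply(o['ft_force']),SR.inv().apply(o['moment']),o['grip_width'])
```

```text
dpos [ 0.0024 -0.0004  0.0022] drot [ 0.14  0.12 -0.01] at [0.6088 0.1954 0.1293] q [ 0.29  0.61  1.78 -0.8   0.45 -0.22] t 17.45
[1.42184013 0.98523629 1.67268702] [-0.11707451  0.38291701  0.08163113] 0.05798962747260591
```

Request:
arm_command --delta_rot '[[0,0,0],[0,0,0],[0,0,0],[0,0,0],[0,0,0],[0,0,0],[0,0,0]]' --delta_pos '[[0.0005,0,-0.005],[0.0005,0,-0.012],[0.0005,0,-0.019],[0.0005,0,-0.026],[0.0005,0,-0.032],[0.0005,0,-0.036],[0.0005,0,-0.036]]' --gripper '[1,1,1,1,1,1,1]'

```text
time: 18.03
position: [0.5919, 0.2022, 0.1597]
tool_rot: [0.188, 0.947, -0.05, 0.255]
ft_force: [0.2, -0.3, -2.3]
grip_width: 0.058
grip_force: 29.9
```

Request:
arm_command --delta_rot '[[0,0,0],[0,0,0],[0,0,0],[0,0,0],[0,0,0],[0,0,0]]' --delta_pos '[[0,0,-0.01],[0,0,-0.02],[0,0,-0.03],[0,0,-0.045],[0,0,-0.06],[0,0,-0.06]]' --gripper '[1,1,1,1,1,1]'

```text
time: 18.53
position: [0.5641, 0.2144, 0.2137]
tool_rot: [0.188, 0.947, -0.049, 0.256]
ft_force: [0.6, 0.8, -2.0]
grip_width: 0.0584
grip_force: 29.9
```

Run:
```python
from h import *
o=status.get_obs();print(o['ft_force'],o['grip_width'], (o['position']-SEAT)@AX)
ty=np.array([.236,.972,0]);p=np.array([.434,.1245,0])-ty*.05;print(p)
delta([*p[:2],.13],PR)
```

```text
[ 0.59274547  0.78030757 -1.95382243] 0.05836633138115255 0.15554955575761334
[0.4222 0.0759 0.    ]
dpos [ 0.1095 -0.1824  0.0322] drot [21.56 24.77 79.12] at [0.5641 0.2144 0.2137] q [ 0.35  0.44  1.79 -0.64  0.6  -0.35] t 18.53
```

Request:
arm_command --delta_rot '[[1.8,2.1,6.6],[3.6,4.1,13.2],[5.4,6.2,19.8],[7.2,8.3,26.4],[9,10.3,33],[10.8,12.4,39.6],[12.6,14.4,46.2],[14.4,16.5,52.8],[16.2,18.6,59.3],[18,20.6,65.9],[19.8,22.7,72.5],[21.6,24.8,79.1]]' --delta_pos '[[0.009,-0.015,0.0027],[0.018,-0.03,0.0054],[0.027,-0.046,0.008],[0.0365,-0.061,0.0107],[0.0456,-0.076,0.0134],[0.055,-0.091,0.016],[0.064,-0.106,0.0188],[0.073,-0.122,0.0215],[0.082,-0.137,0.024],[0.091,-0.152,0.027],[0.1,-0.167,0.03],[0.1095,-0.182,0.032]]' --gripper '[1,1,1,1,1,1,1,1,1,1,1,1]'

```text
time: 19.53
position: [0.4224, 0.0747, 0.1278]
tool_rot: [0.788, 0.616, -0.002, -0.001]
ft_force: [-0.1, -1.9, -3.2]
grip_width: 0.0582
grip_force: 29.9
```

Run:
```python
from h import *
for _ in range(4):cam('scene')
o=status.get_obs();print(o['ft_force'],o['grip_width'])
delta([.4222,.0759,.032],PR)
```

```text
[ 0.27520826  0.6848155  -1.63246077] 0.05812714647014276
dpos [ 0.0014 -0.0003  0.0959] drot [-0.17  0.19 -0.04] at [0.4225 0.0747 0.1279] q [-0.08  0.44  2.   -0.    0.7   0.16] t 19.73
```

Request:
arm_command --delta_rot '[[0,0,0],[0,0,0],[-0.2,0.2,0],[-0.2,0.2,0],[-0.2,0.2,0],[-0.2,0.2,0],[-0.2,0.2,0]]' --delta_pos '[[0.001,0,0.025],[0.001,0,0.05],[0.001,0,0.075],[0.001,0,0.09],[0.001,0,0.096],[0.001,0,0.098],[0.001,0,0.098]]' --gripper '[1,1,1,1,1,1,1]'

```text
time: 20.32
position: [0.4223, 0.0766, 0.0299]
tool_rot: [0.786, 0.619, 0.0, -0.0]
ft_force: [-0.4, -0.9, -2.3]
grip_width: 0.0582
grip_force: 29.9
```

Request:
arm_command --delta_rot '[[0,0,0],[0,0,0],[0,0,0],[0,0,0]]' --delta_pos '[[0,0,0.001],[0,0,0.002],[0,0,0.003],[0,0,0.003]]' --gripper '[1,1,1,1]'

```text
time: 20.65
position: [0.4219, 0.076, 0.0273]
tool_rot: [0.786, 0.618, 0.0, -0.0]
ft_force: [0.0, -0.9, -1.6]
grip_width: 0.0581
grip_force: 29.9
```

Request:
arm_command --delta_rot '[[0,0,0],[0,0,0],[0,0,0]]' --delta_pos '[[0,0,0.001],[0,0,0.0015],[0,0,0.0015]]' --gripper '[1,1,1]'

```text
time: 20.9
position: [0.4215, 0.076, 0.0253]
tool_rot: [0.786, 0.618, -0.0, -0.001]
ft_force: [-0.5, -0.7, -2.7]
grip_width: 0.0581
grip_force: 29.9
```

Request:
arm_command --delta_rot '[[0,0,0],[0,0,0],[0,0,0]]' --delta_pos '[[0,0,0.001],[0,0,0.0015],[0,0,0.0015]]' --gripper '[1,1,1]'

```text
time: 21.15
position: [0.4214, 0.076, 0.0237]
tool_rot: [0.786, 0.618, -0.0, -0.001]
ft_force: [-0.1, -0.2, -2.6]
grip_width: 0.0582
grip_force: 29.9
```

Request:
arm_command --delta_rot '[[0,0,0],[0,0,0],[0,0,0]]' --delta_pos '[[0,0,0.001],[0,0,0.001],[0,0,0.001]]' --gripper '[1,1,1]'

```text
time: 21.4
position: [0.4216, 0.0761, 0.0231]
tool_rot: [0.786, 0.618, 0.0, -0.0]
ft_force: [-0.7, 0.5, 2.8]
grip_width: 0.0583
grip_force: 30.0
```

Request:
arm_command --delta_rot '[[0,0,0],[0,0,0],[0,0,0],[0,0,0],[0,0,0],[0,0,0],[0,0,0],[0,0,0],[0,0,0],[0,0,0],[0,0,0],[0,0,0]]' --delta_pos '[[0,0,0],[0,0,0],[0,0,0],[0,0,0],[0,0,0],[0,0,-0.005],[0,0,-0.02],[0,0,-0.04],[0,0,-0.07],[0,0,-0.11],[0,0,-0.15],[0,0,-0.17]]' --gripper '[-0.7,-0.7,-0.7,-0.7,-0.7,-0.7,-0.7,-0.7,-0.7,-0.7,-0.7,-0.7]'

```text
time: 22.4
position: [0.423, 0.0759, 0.197]
tool_rot: [0.786, 0.618, 0.002, 0.002]
ft_force: [1.6, 1.1, -0.2]
grip_width: 0.074
grip_force: 0.0
```

Run:
```python
from h import *
import pickle
c=cam('wrist');s=cam('scene');o=status.get_obs();print(o['position'],o['ft_force'])
for n,p in(('cone',np.array([.446,.174])),('spool',np.array([.4216,.0761]))):
    for z in (.06,):print(n,proj(c,[*p,z]).round(),proj(s,[*p,z]).round(),proj(s,[*p,.03]).round())
    g=cv2.cvtColor(c['pixels'],cv2.COLOR_BGR2GRAY);u,v=proj(c,[*p,.062]).astype(int);x0,y0=max(u-60,0),max(v-55,0)
    h=cv2.HoughCircles(cv2.resize(g[y0:v+55,x0:u+60],None,fx=4,fy=4,interpolation=cv2.INTER_CUBIC),cv2.HOUGH_GRADIENT_ALT,1.5,10,param1=150,param2=.5,minRadius=80,maxRadius=240)
    if h is not None:
        for x,y,r in h[0][:5,:3]:print('  ',x/4+x0,y/4+y0,r/4,onz(c,x/4+x0,y/4+y0,.062).round(3))
hsv=cv2.cvtColor(s['pixels'],cv2.COLOR_BGR2HSV);m=cv2.inRange(hsv,(5,90,60),(18,255,255));m[:, :270]=0;m[:200]=0;m[300:]=0;m[:,420:]=0
q=cv2.connectedComponentsWithStats(m);print([ (a.tolist(),b.round(0)) for a,b in zip(q[2][1:],q[3][1:]) if a[4]>20])
```

```text
[0.42418933 0.07578401 0.19668101] [-0.32946529  0.21627753 -0.68562452]
cone [324.  64.] [328. 243.] [328. 255.]
   325.125 64.875 36.848488 [0.447 0.173 0.062]
   325.125 64.875 32.38037 [0.447 0.173 0.062]
spool [324. 189.] [364. 228.] [363. 239.]
   321.5 180.5 26.047493 [0.422 0.084 0.062]
   320.0 185.0 28.66774 [0.42  0.081 0.062]
   321.5 180.5 32.464565 [0.422 0.084 0.062]
[([350, 232, 27, 23, 480], array([363., 244.]))]
```

Run:
```python
from h import *
import pickle
C=pickle.load(open('c0.pkl','rb'));t=cam('top')['pixels'].astype(int);d=np.abs(t-C['top']['pixels']).max(2)
for n,(u0,u1,v0,v1) in dict(solder=(190,225,165,200),cutters=(388,440,132,170),screw=(222,242,212,295)).items():print(n,(d[v0:v1,u0:u1]>40).mean().round(3))
print(robot.hand_in())
```

```text
solder 0.0
cutters 0.0
screw 0.0
the job is handed in; nothing more can be done
None
```

The cone and then the spool are off the spindle and standing upright in the black tray, open and dished ends up. The solder reel, cutters and screwdriver look unmoved, and I handed in the job at about 22.5 s with the robot clear.

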